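# Fish a faulty module out of a deep chassis bay with a hook picker

## Task

Take the red-handled hook picker from its grey tray, reach with it into the chassis bay that holds the module with the orange loop, drop the hook into that loop and drag the module out until all of it stands flat inside the yellow taped rectangle, still pointing roughly as it did. Then unhook and lay the picker back in its tray, flat on its foot and hook, and let go. The faulty module is not to be touched with the gripper, the blue-looped module stays where it is, and the multimeter, screwdriver and jar are left alone.

Things in the scene. Friction and masses are not known exactly. Their poses are not given: they have to be found in the camera images.
- chassis: Fixed black chassis 280 (x) x 195 (y) x 105 high; origin: centre of underside, on the bench. Two bays along x, centred at y -47.5 and +47.5, each 90 wide, 97 high, mouth at x = -140, inner back face at x = +135; +x points into them. No floor: modules slide on the bench. Cover of bars 8 wide with 26 gaps, z 97 to 105: modules are seen through it, but it is too narrow for a gripper.
- tape_centre (a point): Centre of the yellow tape rectangle lying flat on the bench before the bay mouths and fixed to the chassis, axes as the chassis (this point is at chassis x -245, y 0). Inside edges of the tape: chassis x -155 to -335, y -97.5 to +97.5; tape 8 wide.
- faulty_module: Loose faulty module, 0.3 to 0.6 kg, deep in either bay, parallel to it within 3 degrees. Aluminium, dark fins, orange front plate (-x, to the mouth). Body 95 (x) x 70 x 60 high; origin: centre of underside. Orange U loop of 8 mm bar lies level before the plate at z 30 (bar 26 to 34), reaching x = -87.5; its clear opening is x -79.5 to -47.5, y -22 to +22.
- faulty_module_loop (a point): Middle of the clear opening of the orange loop, at bar-centre height (module frame x -63.5, y 0, z 30).
- good_module: Loose module exactly like the faulty one but with a blue front plate and blue loop, in the other bay; to be left alone. Origin at the centre of its underside.
- picker: Loose hook picker, 0.2 kg. Origin: centre of the underside of its black foot (44 x 44 x 10). Red upright grip 34 (x) x 18 (y), z 10 to 83: pinch across y from above. A 10 x 10 steel bar runs from it along +x, z 26 to 36, to x = 215; at x = 210 a 10 mm round pin points down from it to z = 0. Starts level in the tray on foot and pin, hook to the tray's +x.
- picker_hook (a point): Lower end of the picker's hook pin (picker frame x 210, y 0, z 0); axes as the picker.
- tray: Fixed shallow grey tray for the picker, 300 (x) x 110 (y), walls 3 thick and 10 high, floor 3 thick. Origin at the centre of its underside, x along its length.
- multimeter: Loose yellow multimeter, 75 x 150 x 32, lying on the bench; leave alone. Origin at the centre of its underside.
- screwdriver: Loose screwdriver, 180 long, lying on the bench; leave alone.
- flux_jar: Loose jar, 56 across, 60 high; leave alone. Origin at the centre of its underside.
Not all that is in view belongs to the job. There is more than one size of the picker; the job needs the larger.

How it is judged:
By the outcome, as a careful person would: the job done as asked, in the order asked, and still so for the second after the job is handed in, with the robot touching nothing.
It also fails if it takes over 50 s, if anything falls off the work surface, if the arm or the gripper's body presses on something with over 40 N, if the wrist force passes 120 N, or if a joint passes its speed limit or range.

## Robot

A 6-joint arm with a two-finger parallel gripper is mounted at the origin on the work surface. World frame = base frame: x ahead of the robot, y to its left, z up, the work surface at z = 0. Lengths are in m, angles in rad, forces in N, time in s.
With the tool pointing down it reaches from about 0.375 to 0.9 m from the base axis. Payload 3.1 kg.
Tool frame: the origin (TCP) lies midway between the tips of the shut fingers; the grasp point (between the pads) lies 19 mm behind it (arm.tcp_to_grasp is the distance from the TCP to the grasp point, in m); z points along the fingers, y is the line along which they close (so a half turn about z gives the same grasp; the last joint's range is limited). The gripper opens to 85 mm and grips with 20 to 120 N. Pads are 22 mm wide; open, the fingers measure 114 mm over their backs; the gripper's body (76 mm by 85 mm) begins 54 mm behind the grasp point. The pads swing forward as they close: fully open they stand 13 mm farther back than shut.
Start: joints at [-1.482, 0.527, 1.433, -0, 1.181, -0.178], TCP at [0.165, -0.603, 0.231] pointing down, gripper open.
Joint ranges: [-3.08, 3.08], [-0.75, 2.2], [0.22, 2.44], [-1.43, 4.57], [0, 2.65], [-2.85, 2.85]. Speed limits (rad/s): [2.79, 2.79, 3.14, 3.14, 3.14, 3.14].

## Interface

Orientations are given as a rotation vector (axis times angle).
In Python, from station import arm, cams, job gives the robot as it stands.
- The arm moves only by the tool send_rows, never from a script. Its arguments are lists of equal length, an entry for each row: "delta_pos": the shift along the tool's x, y, z in m, a list of three; "twist": the turn, a rotation vector about the tool's x, y, z in units of 5 degrees (1.0 is 5 degrees), a list of three; "gripper": the closure in counts, from 0 (fully open) to 255 (shut). In form: {"delta_pos": [[tx, ty, tz], ...], "twist": [[wx, wy, wz], ...], "gripper": [gripper, ...]}. A call has 1 to 12 rows; each row shifts and turns the commanded pose from where the row before left it, along the tool's axes as they then stand; what a row does not reach is not made up. A row lasts 1/8 s, in which the tool goes at most 62.5 mm and 10.7 degrees, less where a joint would pass 70% of its speed; a pose out of reach is approached as far as the arm can. A call with a gripper value outside its range is refused whole. The fingers move at their own pace and stop on an object; "force" is the grip in N (left out, the last holds). Time passes only in rows, so rows that do not move let the fingers close. It gives the time, the measured TCP pose, the force, the opening and the grip force at its end, in the units of the state.
- arm.get_obs(): the state, without advancing time (a new reading comes with each control period).
- cams.grab_frame(name): name is "side" or "top" or "wrist"; returns a dict with "img" (420x560x3 uint8, blue, green, red), "fov_y" (degrees; the focal length in pixels is half the picture's height over the tangent of half this angle, whatever the lens; pixels are square), "cx", "cy" (the principal point, pixels), "R" (3x3) and "t" (3): a world point X has camera coordinates R X + t. Camera axes: x right, y down, z forward; pixel columns grow to the right and rows downward; lengths in m; the calibration is good to about 2 mm. A picture is of the moment at which its call begins. There is no depth.
- job.finish_job(): hands the job in; it is judged then, once.
Trained networks look in the newest picture that a camera, given by its name, has taken for a name from the list of things; names that differ only in an ending like _2 or _b are one class to them, and where a whole thing is asked for, a point or a joint stands for the part that bears it (a point fixed in the world has none). Each returns a list of dicts, best first, with "confidence" (0 to 1); they miss things now and then, are a little off and sometimes report something else, mostly with a low value. They report only what shows in the picture. A call takes as long as a camera call. They do not tell look-alikes from the thing itself.
- cams.trace(label, camera): "pixels" (420x560 bool, what is visible of it) and "box" ([centre column, centre row, width, height] in pixels, round what is visible of it).
The state is a dict: "time": time; "joint_pos": joint angles; "joint_velocities": joint speeds; "joint_efforts": joint torques, N m; "tool_pos": TCP position; "tool_rot": TCP orientation; "wrist_force": force on the tool from outside, world axes, zero at the start; "wrist_torque": the same for the moment, N m; "finger_gap": finger opening in m; "finger_force": force on a finger pad.
Only numpy, scipy, OpenCV 4.12 (cv2) and the standard library are available. Lean on these libraries where they do the work, as an engineer would, in place of code of your own. Each camera call takes 0.05 s, during which the arm holds its last target. There are 200 camera calls.

## Working session

There is one attempt and no reset: what is moved stays moved. The work goes in short steps, Python scripts to look and compute and a tool call to move; the robot and the scene stay as the last step left them, time stands still between calls to the robot, and variables do not carry over. Pictures are saved under pics/ and viewed, at most 10 in all, crops included, and the job is handed in when it is done.

Besides the shell and the picture viewer there is one more tool, called after "Call:" by a JSON object that holds its "name" and its "arguments". send_rows: Moves the arm, as the interface text tells. Its arguments: {"type":"object","properties":{"delta_pos":{"type":"array"},"twist":{"type":"array"},"gripper":{"type":"array"},"force":{"type":"number"}},"required":["delta_pos","twist","gripper"]}

```bash
mkdir -p pics; ls; cat > h.py <<'E'
import numpy as np, cv2
from station import arm, cams, job
def K(f):
    F=210/np.tan(np.radians(f["fov_y"])/2); return F,f["cx"],f["cy"]
def ray(f,u,v,z):
    F,cx,cy=K(f); R=np.array(f["R"]);t=np.array(f["t"])
    c=-R.T@t; d=R.T@np.array([(u-cx)/F,(v-cy)/F,1]); return c+d*(z-c[2])/d[2]
def proj(f,X):
    F,cx,cy=K(f); p=np.array(f["R"])@np.array(X)+np.array(f["t"]); return np.array([cx+F*p[0]/p[2],cy+F*p[1]/p[2]])
E
python3 - <<'E'
from h import *
np.set_printoptions(precision=3,suppress=True)
o=arm.get_obs(); print(o["time"],o["tool_pos"],o["tool_rot"],arm.tcp_to_grasp)
ims=[]
for n in ["top","side"]:
    f=cams.grab_frame(n); cv2.imwrite(f"pics/{n}0.png",f["img"]); R=np.array(f["R"]);print(n,f["fov_y"],f["cx"],f["cy"],-R.T@np.array(f["t"]));print(R)
    for l in ["chassis","faulty_module","faulty_module_loop","good_module","picker","picker_hook","tray","multimeter","flux_jar","screwdriver"]:
        print(l,[(np.round(d["box"]).tolist(),round(d["confidence"],2)) for d in cams.trace(l,n)[:3]])
E
```

```text
pics
0.0 [ 0.165 -0.602  0.23 ] [-3.111 -0.419 -0.   ] 0.0187
top 47.63563690510746 276.323964807256 203.87088175668868 [0.339 0.149 1.345]
[[ 0.025 -1.    -0.016]
 [-0.986 -0.022 -0.165]
 [ 0.164  0.02  -0.986]]
chassis [([392.0, 209.0, 189.0, 82.0], 0.77)]
faulty_module [([441.0, 230.0, 47.0, 28.0], 0.92), ([223.0, 201.0, 84.0, 104.0], 0.41), ([391.0, 208.0, 190.0, 84.0], 0.2)]
faulty_module_loop [([440.0, 228.0, 49.0, 28.0], 0.97)]
good_module [([439.0, 193.0, 51.0, 27.0], 0.91)]
picker [([120.0, 235.0, 35.0, 12.0], 0.77), ([303.0, 139.0, 53.0, 41.0], 0.75), ([439.0, 190.0, 52.0, 28.0], 0.26)]
picker_hook [([220.0, 198.0, 45.0, 77.0], 0.85), ([132.0, 236.0, 71.0, 14.0], 0.77)]
tray [([225.0, 201.0, 83.0, 106.0], 0.63)]
multimeter [([302.0, 139.0, 54.0, 39.0], 0.79), ([408.0, 285.0, 18.0, 19.0], 0.34), ([390.0, 209.0, 190.0, 80.0], 0.15)]
flux_jar [([408.0, 287.0, 23.0, 24.0], 0.84), ([224.0, 201.0, 85.0, 107.0], 0.36)]
screwdriver [([402.0, 132.0, 57.0, 12.0], 0.68), ([391.0, 209.0, 193.0, 82.0], 0.65)]
side 46.92581456373236 277.34599421821946 210.41705081405306 [0.111 1.33  0.877]
[[-0.939 -0.344 -0.018]
 [-0.176  0.523 -0.834]
 [ 0.296 -0.78  -0.551]]
chassis [([304.0, 175.0, 91.0, 97.0], 0.71), ([370.0, 173.0, 15.0, 16.0], 0.51)]
faulty_module []
faulty_module_loop []
good_module []
picker [([254.0, 320.0, 40.0, 56.0], 0.93), ([254.0, 249.0, 61.0, 50.0], 0.57)]
picker_hook [([254.0, 320.0, 44.0, 58.0], 0.96), ([253.0, 249.0, 59.0, 47.0], 0.66)]
tray [([256.0, 254.0, 89.0, 63.0], 0.94)]
multimeter [([227.0, 201.0, 48.0, 31.0], 0.64)]
flux_jar [([369.0, 172.0, 13.0, 19.0], 0.56)]
screwdriver [([256.0, 162.0, 15.0, 26.0], 0.63)]
```

View pics/top0.png

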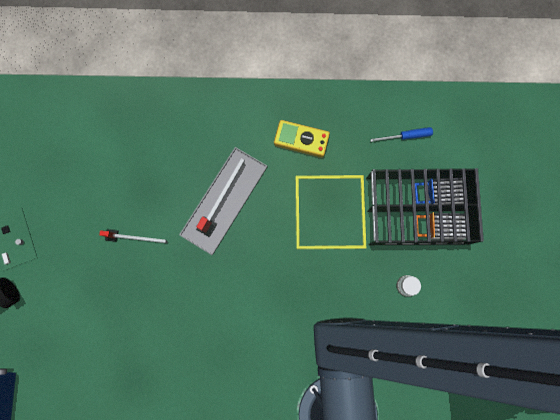

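View pics/side0.png

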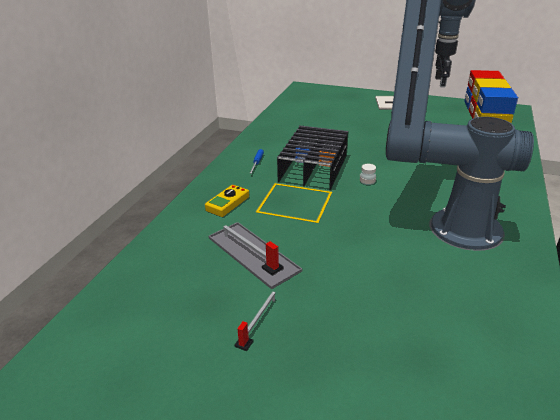

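The large picker is the one in the grey tray, with red grip about (205,225) and hook about (240,160). Its look-alike is the small picker on the bare bench at about (110,236). The orange loop is at (424,228), in the near bay, and the blue loop is at (424,193). I choose the picker in the tray and will now measure.

```bash
cat > m.py <<'E'
from h import *
np.set_printoptions(precision=4,suppress=True)
f=cams.grab_frame("top"); im=f["img"]; hsv=cv2.cvtColor(im,cv2.COLOR_BGR2HSV)
def comp(lo,hi,roi):
    m=cv2.inRange(hsv,lo,hi); r=np.zeros_like(m); x0,y0,x1,y1=roi; r[y0:y1,x0:x1]=m[y0:y1,x0:x1]; return r
y=comp((22,120,120),(35,255,255),(290,165,370,255))
c=cv2.findContours(y,cv2.RETR_CCOMP,cv2.CHAIN_APPROX_NONE)[0]
p=np.vstack(c)[:,0]; P=np.array([ray(f,u,v,0)[:2] for u,v in p])*1000
r=cv2.minAreaRect(P.astype(np.float32)); print("tape",r, "expect 211x196")
B=cv2.boxPoints(r);print(B)
t=[d for d in cams.trace("tray","top")][0]["pixels"].astype(np.uint8)
p=np.vstack(cv2.findContours(t,0,1)[0])[:,0]
r=cv2.minAreaRect(np.array([ray(f,u,v,.005)[:2]*1000 for u,v in p],np.float32)); print("tray",r)
for nm,lo,hi,roi,z in [("red",(0,150,80),(8,255,255),(180,200,230,245),.086),("orange",(5,150,120),(18,255,255),(405,205,450,250),.03)]:
    m=comp(lo,hi,roi); q=np.argwhere(m>0)[:,::-1]; print(nm,len(q),q.mean(0),q.min(0),q.max(0),ray(f,*q.mean(0),z))
m=comp((0,0,140),(180,60,255),(200,150,255,235)); q=np.argwhere(m>0)[:,::-1]; 
W=np.array([ray(f,u,v,.039)[:2] for u,v in q],np.float32); vx,vy,x0,y0=cv2.fitLine(W,cv2.DIST_HUBER,0,.001,.001).ravel(); s=(W-[x0,y0])@[vx,vy]
print("bar",len(q),np.degrees(np.arctan2(vy,vx)),[x0,y0]+np.outer([s.min(),s.max()],[vx,vy]))
big=lambda a,b,c,d: cv2.resize(im[b:d,a:c],(400,int(400*(d-b)/(c-a))),interpolation=cv2.INTER_CUBIC)
cv2.imwrite("pics/crop1.png",np.vstack([big(170,145,280,255),big(360,165,490,250)]) )
E
python3 m.py
```

```text
tape ((546.2235717773438, 22.71900177001953), (210.62998962402344, 195.51776123046875), 1.3816100358963013) expect 211x196
[[438.5821 117.9102]
 [443.2963 -77.5507]
 [653.8651 -72.4722]
 [649.1508 122.9887]]
tray ((573.0216064453125, 327.29132080078125), (115.74486541748047, 304.3393859863281), 60.76618576049805)
red 79 [201.6962 222.962 ] [197 217] [207 229] [0.493  0.3733 0.086 ]
orange 93 [424.4194 225.7957] [417 214] [434 236] [ 0.5063 -0.2351  0.03  ]
bar 2335 -21.678246 [[0.4575 0.3586]
 [0.7008 0.2619]]
```

View pics/crop1.png

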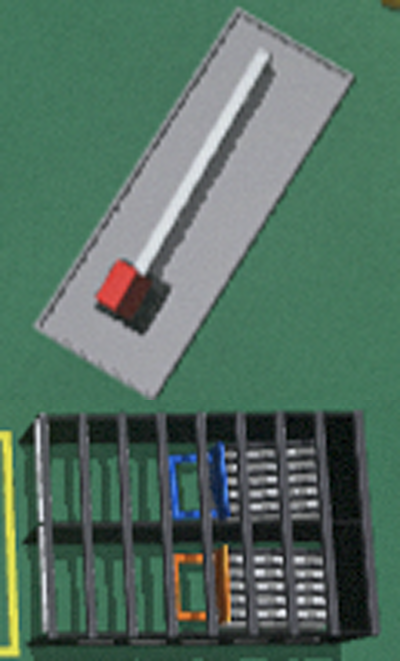

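Chassis yaw is about -88.6° and the faulty bay is the one at lower world x. The crop confirms the full-size picker in the tray. Next I'll plan the arc to it.

```bash
cat > plan.py <<'E'
from h import *
from scipy.spatial.transform import Rotation as Ro
import json
def plan(wps,g,polar=False,step=.06,rmax=10.0,fast=True):
    """wps: list of (x,y,z,yaw_deg of tool x), from measured pose; tool kept straight down"""
    o=arm.get_obs(); p=np.array(o["tool_pos"]); M=Ro.from_rotvec(o["tool_rot"]).as_matrix()
    yaw=np.degrees(np.arctan2(M[1,0],M[0,0])); print("now",np.round(p,4),round(yaw,2),"tilt",np.round(M[:,2],4),"t",o["time"])
    rows=[]
    for w in wps:
        st=w[4] if len(w)>4 else step
        t=np.array(w[:3]); dy=(w[3]-yaw+180)%360-180
        a0,r0=np.arctan2(p[1],p[0]),np.hypot(p[0],p[1]); a1,r1=np.arctan2(t[1],t[0]),np.hypot(t[0],t[1])
        L=max(np.linalg.norm(t-p), abs(a1-a0)*max(r0,r1) if polar else 0)
        n=int(max(np.ceil(L/st-1e-6),np.ceil(abs(dy)/rmax-1e-6),1)); q0=p.copy(); y0=yaw; z0=p[2]
        for i in range(1,n+1):
            s=i/n; q=q0+(t-q0)*s
            if polar: a=a0+(a1-a0)*s; r=r0+(r1-r0)*s; q=np.array([r*np.cos(a),r*np.sin(a),q[2]])
            yn=y0+dy*s; c=np.radians(yaw); X=np.array([np.cos(c),np.sin(c),0]); Y=np.array([np.sin(c),-np.cos(c),0])
            d=q-p; d=np.round([d@X,d@Y,-d[2]],3); tw=round(-(yn-yaw)/5,2)
            p=p+d[0]*X+d[1]*Y-np.array([0,0,d[2]]); yaw=yaw-tw*5; rows.append((d.tolist(),[0,0,tw]))
    for i in range(0,len(rows),12):
        k=rows[i:i+12]; print(len(k),json.dumps([a for a,_ in k]),json.dumps([b for _,b in k]))
    print("end",np.round(p,4),round(yaw,2))
E
python3 - <<'E'
from plan import *
f=cams.grab_frame("wrist"); o=arm.get_obs(); M=Ro.from_rotvec(o["tool_rot"]).as_matrix(); R=np.array(f["R"]);c=-R.T@np.array(f["t"])
print("cam in tool",M.T@(c-o["tool_pos"]),"\n",np.round(M.T@R.T,3),f["fov_y"])
plan([(.493,.373,.23,150.3)],0,polar=True)
E
```

```text
cam in tool [ 0.08263845 -0.00034629 -0.14279456] 
 [[ 0.001 -0.947 -0.322]
 [ 1.     0.001  0.   ]
 [ 0.    -0.322  0.947]] 60.488774796619715
now [ 0.1654 -0.6027  0.2313] 15.34 tilt [ 0. -0. -1.] t 1.25
12 [[0.058, -0.003, 0.0], [0.058, -0.002, 0.0], [0.058, -0.001, 0.0], [0.058, 0.001, 0.0], [0.058, 0.001, 0.0], [0.057, 0.003, 0.0], [0.058, 0.003, 0.0], [0.058, 0.005, 0.001], [0.057, 0.006, -0.0], [0.058, 0.007, -0.0], [0.057, 0.008, -0.0], [0.057, 0.009, -0.0]] [[0, 0, -1.29], [0, 0, -1.28], [0, 0, -1.29], [0, 0, -1.28], [0, 0, -1.29], [0, 0, -1.28], [0, 0, -1.29], [0, 0, -1.28], [0, 0, -1.29], [0, 0, -1.28], [0, 0, -1.29], [0, 0, -1.28]]
9 [[0.056, 0.01, -0.0], [0.057, 0.012, -0.0], [0.056, 0.012, -0.0], [0.056, 0.014, 0.0], [0.056, 0.014, 0.0], [0.055, 0.016, 0.0], [0.055, 0.017, 0.0], [0.055, 0.017, 0.0], [0.054, 0.019, 0.0]] [[0, 0, -1.29], [0, 0, -1.28], [0, 0, -1.29], [0, 0, -1.28], [0, 0, -1.29], [0, 0, -1.29], [0, 0, -1.28], [0, 0, -1.29], [0, 0, -1.28]]
end [0.4928 0.3729 0.2303] 150.29
```

Call:
{"name": "send_rows", "arguments": {"delta_pos": [[0.058,-0.003,0],[0.058,-0.002,0],[0.058,-0.001,0],[0.058,0.001,0],[0.058,0.001,0],[0.057,0.003,0],[0.058,0.003,0],[0.058,0.005,0.001],[0.057,0.006,0],[0.058,0.007,0],[0.057,0.008,0],[0.057,0.009,0]], "twist": [[0,0,-1.29],[0,0,-1.28],[0,0,-1.29],[0,0,-1.28],[0,0,-1.29],[0,0,-1.28],[0,0,-1.29],[0,0,-1.28],[0,0,-1.29],[0,0,-1.28],[0,0,-1.29],[0,0,-1.28]], "gripper": [0,0,0,0,0,0,0,0,0,0,0,0]}}

```text
time: 2.75
tool_pos: [0.6108, -0.1142, 0.2304]
tool_rot: [2.169, 2.272, 0.001]
wrist_force: [0.0, -0.3, 0.1]
finger_gap: 0.085
finger_force: 0.0
```

Call:
{"name": "send_rows", "arguments": {"delta_pos": [[0.056,0.01,0],[0.057,0.012,0],[0.056,0.012,0],[0.056,0.014,0],[0.056,0.014,0],[0.055,0.016,0],[0.055,0.017,0],[0.055,0.017,0],[0.054,0.019,0],[0,0,0]], "twist": [[0,0,-1.29],[0,0,-1.28],[0,0,-1.29],[0,0,-1.28],[0,0,-1.29],[0,0,-1.29],[0,0,-1.28],[0,0,-1.29],[0,0,-1.28],[0,0,0]], "gripper": [0,0,0,0,0,0,0,0,0,0]}}

```text
time: 4.0
tool_pos: [0.4897, 0.3761, 0.2303]
tool_rot: [-0.796, -3.038, -0.0]
wrist_force: [0.4, -0.7, 1.0]
finger_gap: 0.0855
finger_force: 0.0
```

```bash
cat > w.py <<'E'
from plan import *
np.set_printoptions(precision=4,suppress=True)
f=cams.grab_frame("wrist"); cv2.imwrite("pics/wrist1.png",f["img"]); np.save("w1.npy",f,allow_pickle=True); o=arm.get_obs();print(o["time"],o["tool_pos"],o["tool_rot"],o["finger_gap"])
im=f["img"]; hsv=cv2.cvtColor(im,cv2.COLOR_BGR2HSV)
for P in [(.493,.373,.086)]: print(proj(f,P))
red=cv2.inRange(hsv,(0,150,60),(8,255,255)); q=np.argwhere(red>0)[:,::-1]; print("red",len(q),q.min(0),q.max(0),q.mean(0))
E
python3 w.py
```

```text
4.05 [0.4914 0.3744 0.2304] [ 0.8     3.0378 -0.0004] 0.08520584569291129
[277.7708 204.1108]
red 1545 [270   0] [559 223] [361.5657 137.235 ]
```

View pics/wrist1.png

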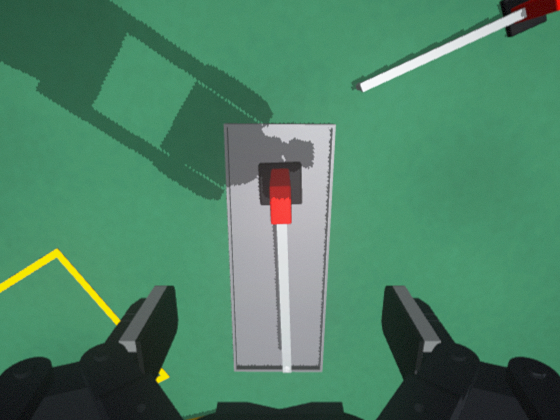

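The wrist view shows the picker's red grip at (281,195), its bar running down to (287,370) in the tray, and the small picker outside at the top right. I'll refine the picker and tray poses by fitting their models.

```bash
cat > fit.py <<'E'
from plan import *
from scipy.optimize import minimize
def hull(f,pts,S=4):
    p=np.array([proj(f,x) for x in pts]); m=np.zeros((420,560),np.uint8)
    h=cv2.convexHull(p.astype(np.float32)); cv2.fillConvexPoly(m,np.round(h*16).astype(np.int32),255,cv2.LINE_AA,4); return m.astype(float)/255
def box(x0,x1,y0,y1,z0,z1): return np.array([[x,y,z] for x in(x0,x1) for y in(y0,y1) for z in(z0,z1)])/1000
def place(B,q,z): c,s=np.cos(q[2]),np.sin(q[2]); return B@np.array([[c,-s,0],[s,c,0],[0,0,1]]).T+[q[0],q[1],z]
def fit(f,parts,q0,z):
    L=lambda d: sum(np.abs(hull(f,place(B,np.array(q0)+np.array(d)*[.01,.01,.05],z))-m).sum()/m.sum() for B,m in parts)
    S=np.vstack([[0,0,0],np.eye(3)*.8]); r=minimize(L,[0,0,0],method="Nelder-Mead",options=dict(initial_simplex=S,xatol=.005,fatol=1e-5))
    S=r.x+np.vstack([[0,0,0],np.eye(3)*.3]); r=minimize(L,r.x,method="Nelder-Mead",options=dict(initial_simplex=S,xatol=.005,fatol=1e-5))
    q=np.array(q0)+r.x*[.01,.01,.05]; return q,r.fun
GRIP=box(-17,17,-9,9,10,83); BAR=box(17,215,-5,5,26,36)
E
cat > f1.py <<'E'
from fit import *
f=np.load("w1.npy",allow_pickle=True).item(); hsv=cv2.cvtColor(f["img"],cv2.COLOR_BGR2HSV)
red=(cv2.inRange(hsv,(0,130,50),(8,255,255))>0).astype(float); red[:,320:]=0; red[:150]=0
w=cv2.inRange(hsv,(0,0,205),(180,60,255)); w[:200]=0; w[:,:265]=0; w[:,305:]=0; w[:222]=0; w=(w>0).astype(float); print(red.sum(),w.sum())
q,e=fit(f,[(GRIP,red),(BAR,w)],[.493,.373,np.radians(-29.5)],.003); print("picker",q[:2],np.degrees(q[2]),e)
g=(cv2.inRange(hsv,(0,0,0),(180,60,255))==0).astype(np.uint8)  # non-grey
t=[d for d in cams.trace("tray","wrist")][0]; m=t["pixels"].astype(float); print(t["box"],t["confidence"],m.sum())
m=hullm=np.zeros((420,560),np.uint8); h=cv2.convexHull(np.argwhere(t["pixels"])[:,::-1].astype(np.int32)); cv2.fillConvexPoly(m,h,1)
q2,e=fit(f,[(box(-150,150,-55,55,0,10),m.astype(float))],[.573,.327,np.radians(-29.2)],0); print("tray",q2[:2],np.degrees(q2[2]),e)
c,s=np.cos(q2[2]),np.sin(q2[2]); d=q[:2]-q2[:2]; print("picker in tray",d@[c,s],d@[-s,c])
E
python3 f1.py
```

```text
1088.0 1317.0
picker [0.49514112 0.37413437] -27.173714931843165 0.5813661448768173
[279.9, 246.3, 110.9, 247.1] 0.75 21133.0
tray [0.57177593 0.32932851] -29.619802076617287 0.013307917202666357
picker in tray -0.08876543575568223 0.0010746506105308769
```

```bash
cat >> f1.py <<'E'
for B,mm in((GRIP,red),(BAR,w)):
    hh=hull(f,place(B,q,.003)); a,b=np.argwhere(mm>0),np.argwhere(hh>.5); print(np.abs(hh-mm).sum(),a.min(0),a.max(0),a.mean(0),b.min(0),b.max(0),b.mean(0))
    for r in (175,195,215,230,270,300,340,365): print(r,np.flatnonzero(mm[r])[[0,-1]] if mm[r].any() else 0,np.flatnonzero(hh[r]>.5)[[0,-1]] if hh[r].any() else 0)
E
python3 f1.py
```

```text
1088.0 1317.0
picker [0.49514112 0.37413437] -27.173714931843165 0.5813661448768173
[279.9, 246.3, 110.9, 247.1] 0.75 21133.0
tray [0.57177593 0.32932851] -29.619802076617287 0.013307917202666357
picker in tray -0.08876543575568223 0.0010746506105308769
205.28627450980392 [169 269] [224 290] [196.70036765 279.88511029] [168 268] [225 292] [196.95682344 280.01464919]
175 [271 288] [270 289]
195 [270 290] [269 291]
215 [271 290] [270 291]
230 0 0
270 0 0
300 0 0
340 0 0
365 0 0
517.164705882353 [224 277] [371 290] [293.63933181 283.97038724] [205 275] [373 291] [286.58114035 283.65131579]
175 0 0
195 0 0
215 0 [276 286]
230 [277 286] [276 287]
270 [279 287] [278 288]
300 [280 288] [279 289]
340 [282 289] [281 290]
365 [283 289] [282 291]
```

```bash
python3 -c "
from plan import *
plan([(.495,.374,.14,152.8),(.495,.374,.037,152.8,.04)],0)"
```

```text
now [0.4932 0.3725 0.2304] 150.27 tilt [ 6.e-04 -4.e-04 -1.e+00] t 4.15
5 [[-0.0, 0.001, 0.045], [-0.001, 0.001, 0.045], [0.0, 0.0, 0.034], [0.0, 0.0, 0.035], [0.0, 0.0, 0.034]] [[0, 0, -0.25], [0, 0, -0.26], [0, 0, 0.0], [0, 0, 0.0], [0, 0, 0.0]]
end [0.4951 0.3737 0.0374] 152.82
```

Call:
{"name": "send_rows", "arguments": {"delta_pos": [[0,0.001,0.045],[-0.001,0.001,0.045],[0,0,0.034],[0,0,0.035],[0,0,0.034],[0,0,0],[0,0,0],[0,0,0],[0,0,0],[0,0,0],[0,0,0],[0,0,0]], "twist": [[0,0,-0.25],[0,0,-0.26],[0,0,0],[0,0,0],[0,0,0],[0,0,0],[0,0,0],[0,0,0],[0,0,0],[0,0,0],[0,0,0],[0,0,0]], "gripper": [0,0,0,0,0,0,255,255,255,255,255,255], "force": 100}}

```text
time: 5.65
tool_pos: [0.4952, 0.3746, 0.0385]
tool_rot: [0.737, 3.052, 0.002]
wrist_force: [-0.0, -1.7, 6.8]
finger_gap: 0.0171
finger_force: 98.2
```

```bash
python3 -c "
from plan import *
o=arm.get_obs(); print(o['finger_gap'],o['finger_force'],o['wrist_force'])
plan([],0)"
```

```text
0.017057318203328564 98.22929978370667 [-0.01986222 -1.65549524  6.80358642]
now [0.4952 0.3746 0.0385] 152.85 tilt [ 1.7e-03  8.0e-04 -1.0e+00] t 5.65
end [0.4952 0.3746 0.0385] 152.85
```

```bash
python3 -c "
from plan import *
plan([(.495,.374,.10,152.8,.04),(.547,.05,.30,91.4)],0,polar=True,step=.05)"
```

```text
now [0.4952 0.3746 0.0385] 152.85 tilt [ 1.7e-03  8.0e-04 -1.0e+00] t 5.65
10 [[-0.0, -0.0, -0.031], [-0.0, -0.001, -0.031], [-0.034, -0.028, -0.025], [-0.035, -0.025, -0.025], [-0.035, -0.023, -0.025], [-0.037, -0.02, -0.025], [-0.037, -0.017, -0.025], [-0.038, -0.016, -0.025], [-0.038, -0.012, -0.025], [-0.038, -0.01, -0.025]] [[0, 0, 0.01], [0, 0, 0.0], [0, 0, 1.54], [0, 0, 1.53], [0, 0, 1.54], [0, 0, 1.53], [0, 0, 1.54], [0, 0, 1.53], [0, 0, 1.54], [0, 0, 1.53]]
end [0.5471 0.0503 0.3005] 91.4
```

Call:
{"name": "send_rows", "arguments": {"delta_pos": [[0,0,-0.031],[0,0,-0.031],[-0.034,-0.028,-0.025],[-0.035,-0.025,-0.025],[-0.035,-0.023,-0.025],[-0.037,-0.02,-0.025],[-0.037,-0.017,-0.025],[-0.038,-0.016,-0.025],[-0.038,-0.012,-0.025],[-0.038,-0.01,-0.025],[0,0,0],[0,0,0]], "twist": [[0,0,0.01],[0,0,0],[0,0,1.54],[0,0,1.53],[0,0,1.54],[0,0,1.53],[0,0,1.54],[0,0,1.53],[0,0,1.54],[0,0,1.53],[0,0,0],[0,0,0]], "gripper": [255,255,255,255,255,255,255,255,255,255,255,255]}}

```text
time: 7.15
tool_pos: [0.546, 0.0512, 0.2985]
tool_rot: [-2.192, -2.247, 0.001]
wrist_force: [0.5, -0.4, -1.7]
finger_gap: 0.0167
finger_force: 97.9
```

```bash
cat > w2.py <<'E'
from fit import *
f=cams.grab_frame("wrist"); np.save("w2.npy",f,allow_pickle=True); cv2.imwrite("pics/wrist2.png",f["img"]); plan([],0)
o=arm.get_obs(); print(o["finger_gap"],o["wrist_torque"])
for l in ["faulty_module_loop","good_module","chassis","picker_hook"]: print(l,[(np.round(d["box"]).tolist(),round(d["confidence"],2)) for d in cams.trace(l,"wrist")[:2]])
E
python3 w2.py
```

```text
now [0.5459 0.0516 0.2982] 91.46 tilt [-2.6e-03  9.0e-04 -1.0e+00] t 7.2
end [0.5459 0.0516 0.2982] 91.46
0.0172038493557097 [-0.00096004 -0.01447165  0.02236472]
faulty_module_loop [([252.0, 385.0, 10.0, 30.0], 0.49)]
good_module []
chassis [([281.0, 255.0, 182.0, 303.0], 0.91)]
picker_hook [([280.0, 313.0, 89.0, 193.0], 0.9), ([127.0, 338.0, 54.0, 55.0], 0.73)]
```

View pics/wrist2.png

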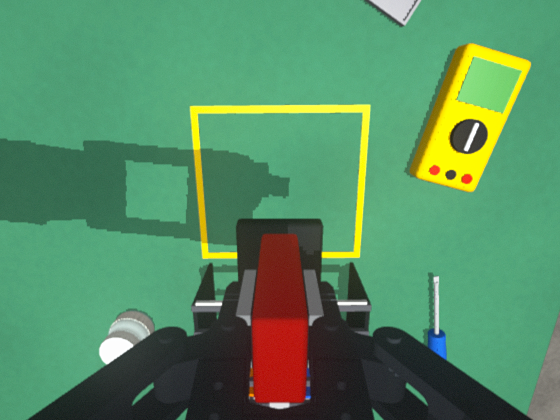

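The grip blocks the wrist's view of the loop, so I'll take the module from the saved top picture, and refine the chassis using the tape in the wrist view.

```bash
cat > f2.py <<'E'
from fit import *
np.set_printoptions(precision=4,suppress=True)
f=np.load("w2.npy",allow_pickle=True).item(); hsv=cv2.cvtColor(f["img"],cv2.COLOR_BGR2HSV)
y=cv2.inRange(hsv,(22,120,90),(35,255,255)); y[:95]=0; y[262:]=0; y[:,:185]=0; y[:,375:]=0
n,lab,st,_=cv2.connectedComponentsWithStats(y); k=1+np.argmax(st[1:,4]); m=np.zeros_like(y); cv2.fillConvexPoly(m,cv2.convexHull(np.argwhere(lab>0)[:,::-1].astype(np.int32)),1)
q,e=fit(f,[(box(-98,98,-105.5,105.5,0,.1),m.astype(float))],[.546,.0227,np.radians(-88.6)],0); print("tape wrist",q[:2],np.degrees(q[2]),e)
T=cams.grab_frame("top"); im0=cv2.imread("pics/top0.png"); h0=cv2.cvtColor(im0,cv2.COLOR_BGR2HSV)
o=cv2.inRange(h0,(4,150,70),(18,255,255)); 
for r in range(212,242): 
    c=np.flatnonzero(o[r,405:455])+405; print(r,"".join("#" if o[r,c_] else "." for c_ in range(410,446)))
cxh=np.array([np.cos(q[2]),np.sin(q[2]),0]); cyh=np.array([-cxh[1],cxh[0],0]); O=np.array([q[0],q[1],0])+.245*cxh; print("chassis",O)
np.save("ch.npy",[O,cxh,cyh])
# predicted pixels: bay opening edges & loop for trial module x
for mx in (60,70,80):
    print(mx,[np.round(proj(T,O+cxh*(mx+a)/1000+cyh*(-47.5+b)/1000+[0,0,z/1000]),1) for a,b,z in ((-87.5,-30,34),(-87.5,30,34),(-87.5,0,34),(-79.5,0,34),(-47.5,0,60))])
E
python3 f2.py
```

```text
tape wrist [0.5467 0.0224] -88.11186148305539 0.008409054678782082
212 ....................................
213 ....................................
214 .....................###............
215 .......#####.###....####............
216 .......#########....###.............
217 .......#########....###.............
218 .......#............#####...........
219 .......#............####............
220 .......#............####............
221 .......#............####............
222 .......#............####............
223 .......#.............####...........
224 .......#.............###............
225 .......#............####............
226 .......#............#####...........
227 .......#.............####...........
228 .......#.............####...........
229 .......#.............####...........
230 .......#.............####...........
231 ........#............####...........
232 .......##............####...........
233 ........#.............###...........
234 ........#########.....###...........
235 ........#########.....###...........
236 ........#########....###............
237 ....................................
238 ....................................
239 ....................................
240 ....................................
241 ....................................
chassis [ 0.5547 -0.2225  0.    ]
60 [array([411.4, 236.1]), array([410.2, 214.5]), array([410.8, 225.3]), array([413.7, 225.2]), array([428.1, 224. ])]
70 [array([415. , 236.1]), array([413.8, 214.5]), array([414.4, 225.2]), array([417.3, 225.2]), array([431.9, 223.9])]
80 [array([418.7, 236. ]), array([417.4, 214.4]), array([418.1, 225.2]), array([421. , 225.2]), array([435.6, 223.9])]
```

```bash
python3 - <<'E'
from h import *
im=cv2.imread("pics/top0.png").astype(int)
for r in (221,228): print(r,[(c,*im[r,c]) for c in range(410,437)])
T=cams.grab_frame("top"); O,cx,cy=np.load("ch.npy")
for cxx in range(-140,141,34): print(cxx, proj(T,O+cx*cxx/1000-cy*.0475+[0,0,.105])[0].round(1),end=" ")
E
```

```text
221 [(410, np.int64(95), np.int64(118), np.int64(67)), (411, np.int64(93), np.int64(119), np.int64(68)), (412, np.int64(84), np.int64(109), np.int64(63)), (413, np.int64(49), np.int64(49), np.int64(46)), (414, np.int64(99), np.int64(93), np.int64(89)), (415, np.int64(92), np.int64(85), np.int64(82)), (416, np.int64(94), np.int64(95), np.int64(123)), (417, np.int64(47), np.int64(121), np.int64(219)), (418, np.int64(64), np.int64(91), np.int64(59)), (419, np.int64(59), np.int64(72), np.int64(41)), (420, np.int64(63), np.int64(82), np.int64(50)), (421, np.int64(87), np.int64(112), np.int64(64)), (422, np.int64(84), np.int64(109), np.int64(61)), (423, np.int64(80), np.int64(105), np.int64(59)), (424, np.int64(83), np.int64(105), np.int64(60)), (425, np.int64(77), np.int64(98), np.int64(53)), (426, np.int64(53), np.int64(54), np.int64(46)), (427, np.int64(102), np.int64(93), np.int64(94)), (428, np.int64(95), np.int64(90), np.int64(87)), (429, np.int64(93), np.int64(87), np.int64(88)), (430, np.int64(23), np.int64(44), np.int64(78)), (431, np.int64(21), np.int64(42), np.int64(76)), (432, 
[... 980 characters left out ...]
17), np.int64(66)), (425, np.int64(89), np.int64(114), np.int64(63)), (426, np.int64(64), np.int64(81), np.int64(47)), (427, np.int64(64), np.int64(62), np.int64(62)), (428, np.int64(94), np.int64(90), np.int64(85)), (429, np.int64(88), np.int64(83), np.int64(82)), (430, np.int64(42), np.int64(54), np.int64(72)), (431, np.int64(23), np.int64(45), np.int64(78)), (432, np.int64(21), np.int64(43), np.int64(84)), (433, np.int64(48), np.int64(99), np.int64(156)), (434, np.int64(79), np.int64(142), np.int64(202)), (435, np.int64(102), np.int64(97), np.int64(89)), (436, np.int64(95), np.int64(93), np.int64(91))]
-140 374.7 -106 387.8 -72 400.8 -38 413.9 -4 426.9 30 440.0 64 453.1 98 466.2 132 479.3
```

```bash
python3 -c "
from plan import *
plan([(.495,.163,.22,91.7),(.495,.163,.0805,91.7,.05)],0)"
```

```text
now [0.5467 0.0515 0.2987] 91.47 tilt [-1.1e-03  2.0e-04 -1.0e+00] t 7.5
6 [[0.038, -0.016, 0.026], [0.037, -0.016, 0.026], [0.038, -0.017, 0.027], [-0.0, 0.0, 0.046], [-0.0, 0.0, 0.047], [-0.0, 0.0, 0.046]] [[0, 0, -0.02], [0, 0, -0.01], [0, 0, -0.02], [0, 0, 0.0], [0, 0, 0.0], [0, 0, 0.0]]
end [0.4946 0.1632 0.0807] 91.72
```

Call:
{"name": "send_rows", "arguments": {"delta_pos": [[0.038,-0.016,0.026],[0.037,-0.016,0.026],[0.038,-0.017,0.027],[0,0,0.046],[0,0,0.047],[0,0,0.046],[0,0,0],[0,0,0]], "twist": [[0,0,-0.02],[0,0,-0.01],[0,0,-0.02],[0,0,0],[0,0,0],[0,0,0],[0,0,0],[0,0,0]], "gripper": [255,255,255,255,255,255,255,255]}}

```text
time: 8.5
tool_pos: [0.4962, 0.1628, 0.0824]
tool_rot: [2.188, 2.252, 0.003]
wrist_force: [1.0, 0.4, -0.6]
finger_gap: 0.0168
finger_force: 97.9
```

```bash
cat > w3.py <<'E'
from fit import *
np.set_printoptions(precision=4,suppress=True)
plan([],0); p=np.array(arm.get_obs()["tool_pos"]); a=np.radians(-88.3); d=np.array([np.cos(a),np.sin(a),0])
b=p-[0,0,.0355]; ims=[]
for n in("top","side"):
    f=cams.grab_frame(n); im=f["img"].copy()
    for X in (b+d*.215+[0,0,.036],b+d*.21,b+d*.017+[0,0,.036]):
        u=proj(f,X); print(n,u); im[int(round(u[1])),int(round(u[0]))]=(255,0,255)
    u=proj(f,b+d*.12).astype(int); c=im[u[1]-60:u[1]+60,u[0]-75:u[0]+75]; ims.append(cv2.resize(c,(600,480),interpolation=cv2.INTER_NEAREST)[:, :]) 
cv2.imwrite("pics/w3.png",cv2.resize(np.vstack(ims),(450,600*96//100+24),interpolation=cv2.INTER_AREA)); 
E
python3 w3.py
```

```text
now [0.4962 0.1628 0.0824] 91.66 tilt [ 0.0022  0.0003 -1.    ] t 8.5
end [0.4962 0.1628 0.0824] 91.66
top [361.1419 223.2198]
top [357.2176 224.8682]
top [286.825  223.6922]
side [313.7036 172.0755]
side [313.0752 182.0355]
side [297.0273 202.2813]
```

View pics/w3.png

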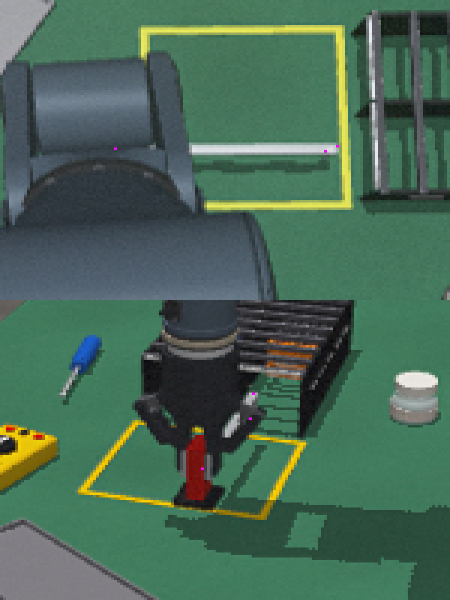

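The marked bar tip matches the real one in both views, so I'll go into the bay and lower the hook.

```bash
python3 -c "
from plan import *
plan([(.500,-.022,.081,91.7,.047),(.500,-.022,.0505,91.7,.01)],0)"
```

```text
now [0.4968 0.1627 0.0834] 91.66 tilt [ 4.5e-03  5.0e-04 -1.0e+00] t 8.6
8 [[-0.046, -0.001, 0.001], [-0.046, -0.0, 0.0], [-0.047, -0.001, 0.001], [-0.046, -0.0, 0.0], [0.0, -0.0, 0.008], [0.0, -0.0, 0.007], [0.0, -0.0, 0.008], [0.0, -0.0, 0.008]] [[0, 0, -0.0], [0, 0, -0.0], [0, 0, -0.01], [0, 0, 0.0], [0, 0, 0.0], [0, 0, 0.0], [0, 0, 0.0], [0, 0, 0.0]]
end [ 0.5002 -0.0222  0.0504] 91.71
```

Call:
{"name": "send_rows", "arguments": {"delta_pos": [[-0.046,-0.001,0],[-0.046,0,0],[-0.047,0,0],[-0.046,0,0],[0,0,0],[0,0,0.008],[0,0,0.008],[0,0,0.008],[0,0,0.008],[0,0,0]], "twist": [[0,0,0],[0,0,0],[0,0,0],[0,0,0],[0,0,0],[0,0,0],[0,0,0],[0,0,0],[0,0,0],[0,0,0]], "gripper": [255,255,255,255,255,255,255,255,255,255]}}

```text
time: 9.85
tool_pos: [0.4987, -0.0219, 0.0484]
tool_rot: [-2.187, -2.253, 0.002]
wrist_force: [0.6, 0.3, -1.5]
finger_gap: 0.0171
finger_force: 97.9
```

```bash
cat > w4.py <<'E'
from fit import *
plan([],0); o=arm.get_obs(); print(o["wrist_force"],o["wrist_torque"],o["finger_gap"])
ims=[]
for n,(a,b,c,d) in dict(top=(360,165,490,250),side=(270,115,360,190)).items():
    f=cams.grab_frame(n); ims.append(cv2.resize(f["img"][b:d,a:c],(450,290),interpolation=cv2.INTER_CUBIC))
cv2.imwrite("pics/w4.png",np.vstack(ims))
E
python3 w4.py
```

```text
now [ 0.4987 -0.0219  0.0484] 91.68 tilt [-2.e-03  6.e-04 -1.e+00] t 9.85
end [ 0.4987 -0.0219  0.0484] 91.68
[ 0.58365222  0.26082129 -1.46158929] [ 0.01553622 -0.0229912  -0.0253731 ] 0.017089126988323752
```

View pics/w4.png

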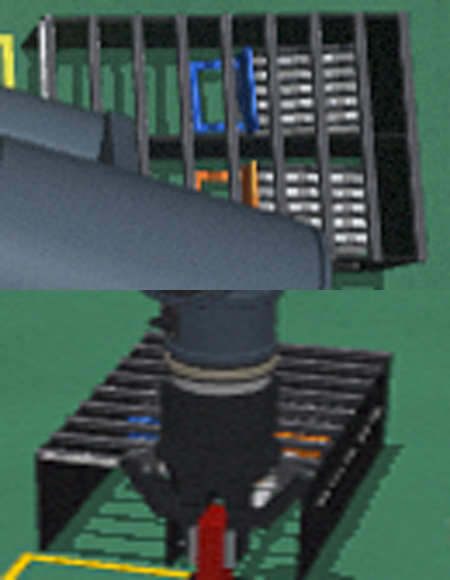

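Call:
{"name": "send_rows", "arguments": {"delta_pos": [[0.008,0,0],[0.01,0,0],[0.016,0,0],[0.02,0,0],[0.025,0,0],[0.025,0,0],[0.025,0,0],[0.025,0,0]], "twist": [[0,0,0],[0,0,0],[0,0,0],[0,0,0],[0,0,0],[0,0,0],[0,0,0],[0,0,0]], "gripper": [255,255,255,255,255,255,255,255]}}

```text
time: 10.95
tool_pos: [0.4943, 0.1332, 0.0494]
tool_rot: [-2.188, -2.254, 0.001]
wrist_force: [0.9, -0.7, -1.4]
finger_gap: 0.0166
finger_force: 97.9
```

```bash
python3 - <<'E'
from plan import *
plan([],0); f=cams.grab_frame("top"); h=cv2.cvtColor(f["img"],cv2.COLOR_BGR2HSV); cv2.imwrite("pics/t5.png",f["img"])
o=cv2.inRange(h,(4,150,70),(18,255,255)); o[:200]=0;o[250:]=0; q=np.argwhere(o>0)[:,::-1]; print(len(q),q.min(0),q.max(0),q.mean(0))
f=cams.grab_frame("side"); cv2.imwrite("pics/s5.png",f["img"])
E
```

```text
now [0.4943 0.1332 0.0494] 91.7 tilt [-3.e-04 -2.e-04 -1.e+00] t 10.95
end [0.4943 0.1332 0.0494] 91.7
142 [101 213] [380 237] [357.82394366 225.90140845]
```

The orange plate moved from column 434 to 380, about 145 mm, so the module is following. I'll keep pulling.

Call:
{"name": "send_rows", "arguments": {"delta_pos": [[0.025,0,0],[0.025,0,0],[0.025,0,0],[0.025,0,0],[0.02,0,0],[0.016,0,0],[0.01,0,0],[0.008,0,0],[0,0,0]], "twist": [[0,0,0],[0,0,0],[0,0,0],[0,0,0],[0,0,0],[0,0,0],[0,0,0],[0,0,0],[0,0,0]], "gripper": [255,255,255,255,255,255,255,255,255]}}

```text
time: 12.18
tool_pos: [0.4906, 0.2859, 0.0493]
tool_rot: [-2.189, -2.253, -0.001]
wrist_force: [0.2, -0.3, -2.2]
finger_gap: 0.0171
finger_force: 98.0
```

```bash
python3 - <<'E'
from plan import *
plan([],0); f=cams.grab_frame("top"); s=cams.grab_frame("side")
cv2.imwrite("pics/t6.png",np.vstack([cv2.resize(f["img"][160:260,230:400],(510,300),interpolation=cv2.INTER_CUBIC),cv2.resize(s["img"][140:240,210:380],(510,300),interpolation=cv2.INTER_CUBIC)]))
E
```

```text
now [0.4906 0.2859 0.0493] 91.65 tilt [ 4.e-04  5.e-04 -1.e+00] t 12.175
end [0.4906 0.2859 0.0493] 91.65
```

View pics/t6.png

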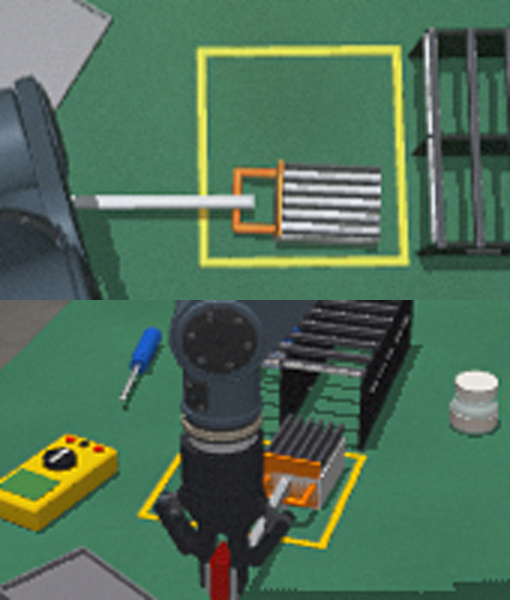

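The module sits flat and fully inside the tape. I'll unhook now: a little forward, straight up, then back to the tray.

```bash
python3 -c "
from plan import *
plan([(.4908,.277,.0493,91.7),(.4908,.277,.15,91.7,.026),(.495,.3742,.15,152.8,.06),(.495,.3742,.055,152.8,.05),(.495,.3742,.0385,152.8,.006)],0)"
```

```text
now [0.4906 0.2853 0.0493] 91.62 tilt [ 1.e-04  2.e-04 -1.e+00] t 12.275
12 [[-0.008, -0.0, 0.0], [-0.0, -0.0, -0.025], [-0.0, -0.0, -0.025], [-0.0, -0.0, -0.026], [-0.0, -0.0, -0.025], [0.014, 0.001, 0.0], [0.013, 0.003, 0.0], [0.013, 0.005, 0.0], [0.012, 0.007, 0.0], [0.011, 0.009, 0.0], [0.009, 0.01, 0.0], [0.008, 0.012, 0.0]] [[0, 0, -0.02], [0, 0, 0.0], [0, 0, 0.0], [0, 0, 0.0], [0, 0, 0.0], [0, 0, -1.75], [0, 0, -1.74], [0, 0, -1.75], [0, 0, -1.74], [0, 0, -1.75], [0, 0, -1.74], [0, 0, -1.75]]
5 [[-0.0, -0.0, 0.048], [-0.0, -0.0, 0.047], [-0.0, -0.0, 0.006], [-0.0, -0.0, 0.005], [-0.0, -0.0, 0.006]] [[0, 0, 0.0], [0, 0, 0.0], [0, 0, 0.0], [0, 0, 0.0], [0, 0, 0.0]]
end [0.4948 0.3745 0.0383] 152.82
```

Call:
{"name": "send_rows", "arguments": {"delta_pos": [[-0.008,0,0],[0,0,-0.015],[0,0,-0.025],[0,0,-0.035],[0,0,-0.026],[0.014,0.001,0],[0.013,0.003,0],[0.013,0.005,0],[0.012,0.007,0],[0.011,0.009,0],[0.009,0.01,0],[0.008,0.012,0]], "twist": [[0,0,-0.02],[0,0,0],[0,0,0],[0,0,0],[0,0,0],[0,0,-1.75],[0,0,-1.74],[0,0,-1.75],[0,0,-1.74],[0,0,-1.75],[0,0,-1.74],[0,0,-1.75]], "gripper": [255,255,255,255,255,255,255,255,255,255,255,255]}}

```text
time: 13.78
tool_pos: [0.4947, 0.3746, 0.1514]
tool_rot: [0.731, 3.055, 0.001]
wrist_force: [-0.5, -0.6, -1.8]
finger_gap: 0.017
finger_force: 98.2
```

Call:
{"name": "send_rows", "arguments": {"delta_pos": [[0,0,0.046],[0,0,0.045],[0,0,0],[0,0,0]], "twist": [[0,0,0],[0,0,0],[0,0,0],[0,0,0]], "gripper": [255,255,255,255]}}

```text
time: 14.28
tool_pos: [0.4958, 0.375, 0.0611]
tool_rot: [0.738, 3.052, 0.003]
wrist_force: [0.3, -0.1, -1.3]
finger_gap: 0.0166
finger_force: 98.1
```

```bash
python3 - <<'E'
from plan import *
plan([(.495,.3742,.0385,152.8,.006)],0)
f=cams.grab_frame("top"); s=cams.grab_frame("side")
cv2.imwrite("pics/t7.png",np.vstack([cv2.resize(f["img"][140:260,180:400],(550,300),interpolation=cv2.INTER_CUBIC),cv2.resize(s["img"][140:290,180:390],(420,300),interpolation=cv2.INTER_CUBIC)[:, :].repeat(1,1) if 0 else cv2.resize(s["img"][150:290,180:437],(550,300),interpolation=cv2.INTER_CUBIC)]))
E
```

```text
now [0.4958 0.375  0.0611] 152.82 tilt [ 0.0023  0.0012 -1.    ] t 14.275
4 [[0.0, -0.0, 0.006], [0.0, -0.001, 0.005], [0.0, 0.0, 0.006], [0.0, -0.0, 0.006]] [[0, 0, 0.0], [0, 0, 0.0], [0, 0, 0.0], [0, 0, 0.0]]
end [0.4954 0.3741 0.0381] 152.82
```

View pics/t7.png

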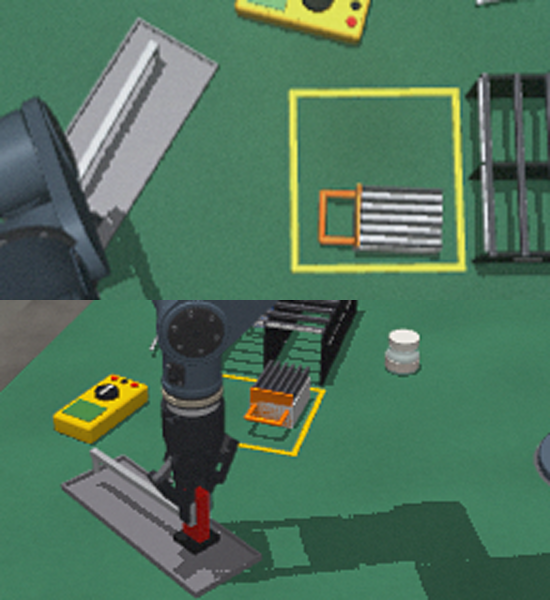

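The module is unhooked and inside the tape, and the picker is over the tray. Now I'll lower it gently.

Call:
{"name": "send_rows", "arguments": {"delta_pos": [[0,0,0.007],[0,0,0.006],[0,0,0.005],[0,0,0.003],[0,0,0]], "twist": [[0,0,0],[0,0,0],[0,0,0],[0,0,0],[0,0,0]], "gripper": [255,255,255,255,255]}}

```text
time: 15.0
tool_pos: [0.4946, 0.3746, 0.0385]
tool_rot: [-0.737, -3.054, 0.0]
wrist_force: [-0.4, 0.1, 1.3]
finger_gap: 0.0165
finger_force: 98.5
```

Call:
{"name": "send_rows", "arguments": {"delta_pos": [[0,0,0.001],[0,0,0],[0,0,0],[0,0,0],[0,0,0],[0,0,0],[0,0,-0.02],[0,0,-0.04],[0,0,-0.05],[0,0,-0.05],[0,0,-0.04],[0,0,0]], "twist": [[0,0,0],[0,0,0],[0,0,0],[0,0,0],[0,0,0],[0,0,0],[0,0,0],[0,0,0],[0,0,0],[0,0,0],[0,0,0],[0,0,0]], "gripper": [255,0,0,0,0,0,0,0,0,0,0,0]}}

```text
time: 16.5
tool_pos: [0.4969, 0.3759, 0.2432]
tool_rot: [0.735, 3.046, 0.011]
wrist_force: [0.3, -0.1, 0.5]
finger_gap: 0.0853
finger_force: 0.0
```

```bash
python3 - <<'E'
from plan import *
o=arm.get_obs(); print(o["time"],o["tool_pos"],o["finger_gap"],o["wrist_force"])
w=cams.grab_frame("wrist"); s=cams.grab_frame("side")
cv2.imwrite("pics/t8.png",np.hstack([cv2.resize(w["img"],(400,300)),cv2.resize(s["img"][150:300,190:390],(400,300),interpolation=cv2.INTER_CUBIC)]))
E
```

```text
16.5 [0.49691177 0.37589456 0.24319139] 0.08531767076329419 [ 0.30323733 -0.05530971  0.47102326]
```

View pics/t8.png

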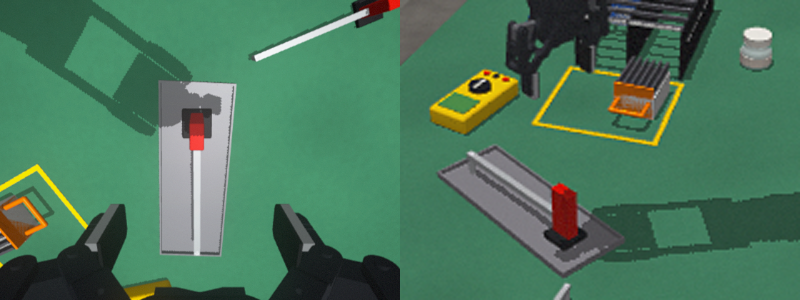

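The picker lies level in its tray, the gripper is clear of everything, and the module stands inside the tape. I'm handing the job in.

```bash
python3 -c "
from station import job; print(job.finish_job())"
```

```text
the job is handed in; nothing more can be done
None
```

The job is handed in after about 17 s of robot time: the orange-looped module stands flat inside the yellow tape, and the large picker is back in its tray, level on foot and hook and released; the judge's result was not shown.

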